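Centre a setup block in the toolmaker's vice and push the jaw up to it

ROBOT

A 6-joint arm with a two-finger parallel gripper is mounted at the origin on a cart in front of the work surface, level with it; the furniture and walls round the work are solid. World frame = base frame: x ahead of the robot, y to its left, z up, the work surface at z = 0. Lengths are in m, angles in degrees, forces in N, time in s.
With the tool pointing down it reaches from about 0.375 to 0.9 m from the base axis. Payload 3.1 kg.
Tool frame: the origin (TCP) lies at the very end of the fingers, on their centre line; the grasp point (between the pads) lies 19 mm behind it (grasp_offset is the distance from the TCP to the grasp point, in m); z points along the fingers, y is the direction in which the jaws open and shut (so a half turn about z gives the same grasp; the last joint's range is limited). The gripper opens to 87 mm and grips with 3 to 60 N. Pads are 19 mm wide; open, the fingers measure 117 mm over their backs; the gripper's body (75 mm by 190 mm) begins 51 mm behind the grasp point.
Start: joints at [-55.949, 30.224, 82.088, -0, 67.689, -10.227], TCP at [0.436, -0.447, 0.194] pointing down, gripper open.
Joint ranges: [-176.69, 176.69], [-43.24, 126.21], [12.49, 139.97], [-82, 262], [0, 151.66], [-163.58, 163.58]. Speed limits (degrees/s): [159.86, 159.86, 180, 180, 180, 180].

INTERFACE

Orientations are given as a 3x3 rotation matrix whose columns are the frame's x, y, z axes.
In Python, from rig import * gives the robot as it stands. The module is installed in compiled form; this text tells all that it offers.
- The arm moves only by the tool play_rows, never from a script. Its argument "plan" is a list that holds one entry, the list of rows, each a list of 7 numbers: the shift along the world's x, y, z each as a share of 5 cm, from -1 to 1, then the turn, a rotation vector about the world's x, y, z each as a share of pi rad, from -1 to 1, then the gripper's target within -1 to 1 (fully open at 1, half-way at 0, shut at -1). A call has 1 to 12 rows; each row shifts and turns the commanded pose from where the row before left it; what a row does not reach is not made up. A row lasts 1/10 s, in which the tool goes at most 50 mm and 8.59 degrees, less where a joint would pass 70% of its speed; a pose out of reach is approached as far as the arm can. A call with a number of a shift or a turn outside -1 to 1 is refused whole. A call with a gripper value outside its range is refused whole. The fingers move at their own pace and stop on an object; the grip force is fixed at half the most. Time passes only in rows, so rows that do not move let the fingers close. It gives the time, the measured TCP pose, the force and the opening at its end, in the units of the state.
- read_state(): the state, without advancing time (a new reading comes with each control period).
- capture(name): name is "scene" or "top" or "wrist"; returns the picture (400x640x3 uint8, red, green, blue); there is no depth.
- camera_params(name): a dict with "intrinsics" (3x3 intrinsics, pixels), "R" (3x3) and "t" (3): a world point X has camera coordinates R X + t; the wrist camera has in their place "mount" (4x4, takes a point from camera to tool coordinates, whose origin is the TCP and whose axes are the flange's). Camera axes: x right, y down, z forward; pixel columns grow to the right and rows downward; lengths in m; the calibration is good to about 2 mm. A picture is of the moment at which its call begins: read the wrist's pose just before it. camera_params takes no time and is no camera call.
- hand_in(): hands the job in, once; it reports no verdict.
The state is a dict: "time_s": time; "joint_positions": joint angles; "qvel": joint speeds; "tau": joint torques, N m; "position": TCP position; "tcp_rot": TCP orientation; "force": force on the tool from outside, world axes, zero at the start; "moment": the same for the moment, N m; "opening": opening from 0.0 (shut) to 1.0 (fully open).
Only numpy, scipy, OpenCV 4.12 (cv2) and the standard library are available. Lean on these libraries where they do the work, as an engineer would, in place of code of your own. Each camera call takes 0.05 s, during which the arm holds its last target. There are 200 camera calls.

TASK

The setup block stands between the open jaws of the small vice but sticks out too far at one side. With closed fingertips, push its end until it is centred, sticking out equally at both sides of the vice; then push the vice's sliding jaw from behind until the block is squarely trapped between both jaws, touching each, and move clear. Push only: do not lift or tip the block, and leave the gear, bushing and ring gauge beside the vice where they are.

Things in the scene. Friction and masses are not known exactly. Their poses are not given: they have to be found in the camera images.
- vice: ground-steel vice, 168 (x) x 61 (y) x 58 (z) mm, fixed to the plate. Origin: centre of its underside; +x points from fixed jaw to screw end, z up. Fixed jaw x -84 to -59 mm, 58 mm high. Ways, on which block and jaw stand, 30 mm above the origin. Nut block at x 49 to 65 mm, 24 mm wide (y), 46 mm high; behind it the screw with cross bar, to x = 84 mm, not needed, does not turn.
- vice_jaw (a joint): opening of the sliding jaw, m: the gap between the jaw faces (0 shut, 0.040 fully open). It slides along the vice's x axis with about 3 N of friction and stays where left. The block is 26 mm thick: the jaw touches it at about 0.026. Jaw: 32 mm long (x), 60 mm wide (y), top 58 mm above the plate.
- jaw_back (a point): centre of the flat back face of the sliding jaw, the face to push on (it looks to the vice's +x), 44 mm above the plate. The face is 60 mm wide and 28 mm high. At the start there are 38 to 43 mm free between it and the nut block. Axes as the vice's.
- block_centre (a point): centre of the setup block: ground steel with round holes, 26 (x) x 75 (y) x 51 (z) mm, loose, under 1 kg, upright on the ways between the jaws, centre 55.5 and top 81 mm above the plate, a few degrees off square at most. Its long y axis lies across the vice; at the start its centre is 11 to 20 mm off to the vice's +y side. Centred: its centre at y = 0 in the vice's frame.
- gear: steel spur gear lying flat beside the vice, 51 mm across, 20 mm high; origin at the centre of its underside; not to be moved
- bushing: flanged bronze bushing standing beside the vice, 31 mm across, 22 mm high; origin at the centre of its underside; not to be moved
- ring: knurled steel ring gauge lying flat beside the vice, 54 mm across, 18 mm high; origin at the centre of its underside; not to be moved
- block: the same setup block; origin at the centre of its underside, axes as for block_centre
Things that resemble listed ones, but are neither listed nor needed, are in the scene too. What is shaped like the block but blue, green or turquoise is not meant.

How it is judged:
By the outcome, as a careful person would: the job done as asked, in the order asked, and still so for the second after the job is handed in, with the robot touching nothing.
It also fails if it takes over 40 s, if anything falls off the work surface, if the arm or the gripper's body presses on something with over 40 N, if the wrist force passes 120 N, or if a joint passes its speed limit or range.

## Working session

There is one attempt and no reset: what is moved stays moved. The work goes in short steps, Python scripts to look and compute and a tool call to move; the robot and the scene stay as the last step left them, time stands still between calls to the robot, and variables do not carry over. Pictures are saved under pics/ and viewed, about 8 in all and at most 12, crops included, and the job is handed in when it is done.

Besides the shell and the picture viewer there is one more tool, called after "Request:" as name([rows], argument=value, ...), one row to a line, values as JSON. play_rows: Moves the arm, as the interface text tells. Its arguments: {"type":"object","properties":{"plan":{"type":"array"}},"required":["plan"]}

```bash
mkdir -p pics; python3 - <<'E'
from rig import *
import cv2,numpy as np
for n in("top","scene"):
    cv2.imwrite(f"pics/{n}0.png",capture(n)[:,:,::-1]); p=camera_params(n); print(n,np.round(p["intrinsics"],1).tolist(),(-p["R"].T@p["t"]).round(3),p["R"].round(3).tolist())
print(camera_params("wrist"))
print(read_state())
E
```

```text
top [[422.8, 0.0, 322.8], [0.0, 422.8, 196.7], [0.0, 0.0, 1.0]] [0.365 0.045 0.929] [[0.008, -1.0, 0.003], [-0.984, -0.008, -0.175], [0.175, -0.001, -0.985]]
scene [[476.3, 0.0, 330.2], [0.0, 476.3, 209.1], [0.0, 0.0, 1.0]] [-0.138  0.506  0.538] [[-0.601, -0.799, -0.02], [-0.387, 0.313, -0.867], [0.7, -0.513, -0.497]]
{'intrinsics': array([[311.54287236,   0.        , 320.75548839],
       [  0.        , 311.54287236, 201.69842671],
       [  0.        ,   0.        ,   1.        ]]), 'mount': array([[-8.28673678e-04, -9.65122350e-01, -2.61797944e-01,
         7.13814294e-02],
       [ 9.99999580e-01, -9.02007972e-04,  1.59950543e-04,
        -5.24592095e-04],
       [-3.90515677e-04, -2.61797702e-01,  9.65122692e-01,
        -1.90421199e-01],
       [ 0.00000000e+00,  0.00000000e+00,  0.00000000e+00,
         1.00000000e+00]])}
{'time_s': 0.1, 'joint_positions': array([-5.59499941e+01,  3.02731037e+01,  8.21505582e+01, -4.98321592e-05,
        6.76898015e+01, -1.02277588e+01]), 'qvel': array([ 0.03585753, -0.05759672, -0.18748241,  0.05186413, -0.00037205,
        0.05620842]), 'tau': array([-2.17738598e-04, -4.40986240e+01, -1.77150553e+01,  6.35396945e-02,
        5.33785543e-02, -1.81048699e-05]), 'position': array([ 0.43593797, -0.446846  ,  0.1935669 ]), 'tcp_rot': array([[ 7.15963684e-01,  6.98136643e-01, -1.10947333e-03],
       [ 6.98137436e-01, -7.15961891e-01,  1.64033215e-03],
       [ 3.50835358e-04, -1.94898311e-03, -9.99998039e-01]]), 'force': array([-1.25047366,  0.3737289 ,  0.25238903]), 'moment': array([-0.03637862, -0.00570029, -0.03476906]), 'opening': 1.0020423405780923}
```

View pics/top0.png

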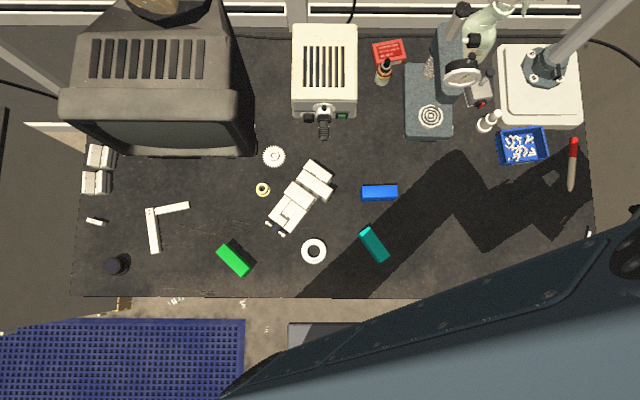

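View pics/scene0.png

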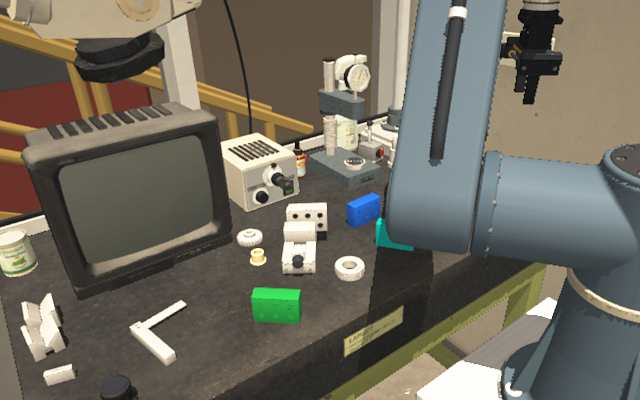

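```bash
cat > h.py <<'E'
from rig import *
import cv2,numpy as np
def ray(n,u,v,z,st=None):
    p=camera_params(n);K=p["intrinsics"]
    d=np.linalg.solve(K,[u,v,1.])
    if n=="wrist":
        T=np.eye(4);T[:3,:3]=st["tcp_rot"];T[:3,3]=st["position"];M=T@p["mount"];R=M[:3,:3];c=M[:3,3]
    else: R=p["R"].T;c=-R@p["t"]
    w=R@d;return c+w*(z-c[2])/w[2]
def ik(M):pass
E
python3 - <<'E'
from h import *
a=cv2.imread("pics/top0.png")[140:260,230:350];b=cv2.imread("pics/scene0.png")[190:290,230:380]
cv2.imwrite("pics/c1.png",cv2.resize(a,None,fx=5,fy=5,interpolation=cv2.INTER_CUBIC))
print(ray("top",280,228,.03),ray("top",320,168,.058),ray("top",300,195,.04))
for p in [(273,156),(263,189),(314,250)]: print(ray("top",*p,.02))
E
```

```text
[0.45676592 0.13430358 0.03      ] [0.58198008 0.05004305 0.058     ] [0.52677879 0.09237209 0.04      ]
[0.61797419 0.15492357 0.02      ]
[0.54311001 0.1747032  0.02      ]
[0.41125935 0.06150197 0.02      ]
```

View pics/c1.png

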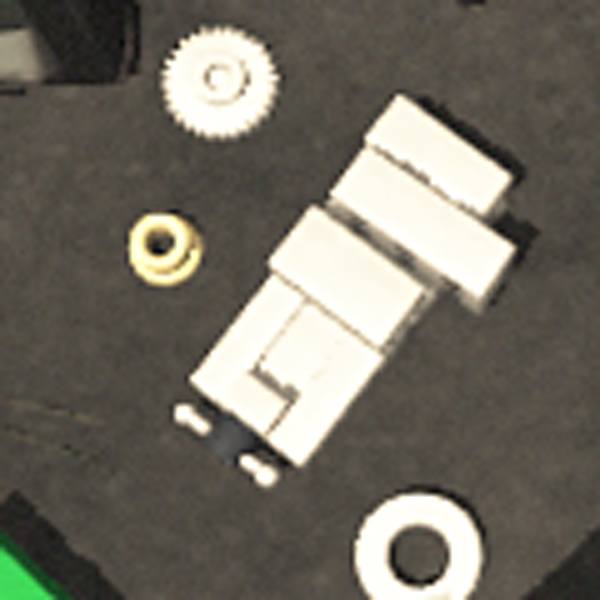

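```bash
python3 - <<'E'
from h import *
f=lambda p,z:ray("top",230+(p[0]+.5)/5-.5,140+(p[1]+.5)/5-.5,z)
FJ=[f(p,.058) for p in[(402,95),(512,178)]]
J=[f(p,.058) for p in[(315,206),(425,290),(383,350),(270,262)]]
B=[f(p,.081) for p in[(368,147),(518,245),(480,300),(330,195)]]
for n,L in(("FJ",FJ),("J",J),("B",B)):
    L=np.array(L);print(n,L.round(4).tolist(),L.mean(0).round(4),np.linalg.norm(np.diff(L,axis=0),axis=1).round(4),np.degrees(np.arctan2(L[0,1]-L[1,1],L[0,0]-L[1,0])))
E
```

```text
FJ [[0.6024, 0.0715, 0.058], [0.5666, 0.0246, 0.058]] [0.5845 0.048  0.058 ] [0.059] 52.66250403168298
J [[0.5538, 0.1075, 0.058], [0.5182, 0.0608, 0.058], [0.4927, 0.078, 0.058], [0.5296, 0.1259, 0.058]] [0.5236 0.093  0.058 ] [0.0587 0.0308 0.0605] 52.73988865367093
B [[0.5738, 0.0845, 0.081], [0.5332, 0.0225, 0.081], [0.5102, 0.0379, 0.081], [0.5535, 0.0998, 0.081]] [0.5427 0.0612 0.081 ] [0.0741 0.0276 0.0755] 56.7273404364158
```

Request:
play_rows([
  [[0.107,0.745,0.093,0,0,0.0458,-1],[0.107,0.745,0.093,0,0,0.0458,-1],[0.107,0.745,0.093,0,0,0.0458,-1],[0.107,0.745,0.093,0,0,0.0458,-1],[0.107,0.745,0.093,0,0,0.0458,-1],[0.107,0.745,0.093,0,0,0.0458,-1],[0.107,0.745,0.093,0,0,0.0458,-1],[0.107,0.745,0.093,0,0,0.0458,-1],[0.107,0.745,0.093,0,0,0.0458,-1],[0.107,0.745,0.093,0,0,0.0458,-1],[0.107,0.745,0.093,0,0,0.0458,-1],[0.107,0.745,0.093,0,0,0.0458,-1]],
])

```text
time_s: 1.3
position: [0.5002, 0.0012, 0.2501]
tcp_rot: [[-0.804, 0.594, -0.001], [0.594, 0.804, 0.0], [0.001, -0.0, -1.0]]
force: [0.5, -0.7, 0.7]
opening: 0.032
```

```bash
python3 - <<'E'
from h import *
s=read_state();im=capture("wrist");cv2.imwrite("pics/w1.png",im[:,:,::-1])
print(s)
np.save("w1.npy",s,allow_pickle=True)
E
```

```text
{'time_s': 1.3, 'joint_positions': array([-1.26875688e+01,  1.66576643e+01,  9.55729695e+01,  1.15578659e-03,
        6.78110372e+01, -6.62263565e+01]), 'qvel': array([ 43.94570742,   0.57162999,  -9.42147609,  -0.14157435,
         8.34259767, -38.0480248 ]), 'tau': array([-2.84608483e+00, -3.34787929e+01, -1.67860544e+01, -4.02826190e-03,
        1.21145560e-01,  4.39722827e-01]), 'position': array([0.50019704, 0.00117436, 0.25014953]), 'tcp_rot': array([[-8.04254586e-01,  5.94284497e-01, -7.05435653e-04],
       [ 5.94284535e-01,  8.04254848e-01,  1.77961860e-04],
       [ 6.73110019e-04, -2.76102856e-04, -9.99999735e-01]]), 'force': array([ 0.54609636, -0.66918388,  0.72534724]), 'moment': array([ 0.05247725, -0.17338866,  0.01340734]), 'opening': 0.031753688860875054}
```

View pics/w1.png

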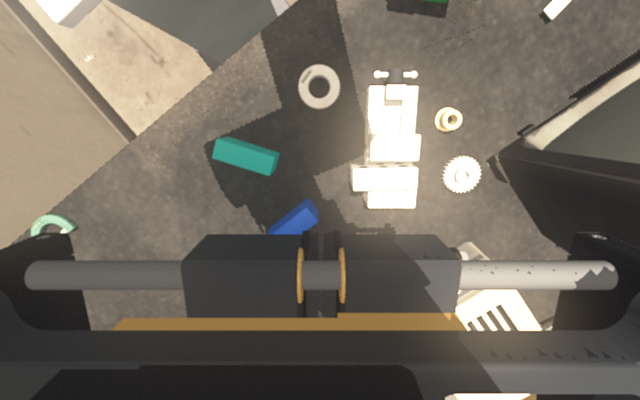

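```bash
cat >> h.py <<'E'
def shot(name,u0,v0,w,hh,k):
    capture("wrist");s=read_state();im=capture("wrist")[:,:,::-1]
    np.save(name+".npy",s,allow_pickle=True);cv2.imwrite(f"pics/{name}_full.png",im)
    c=cv2.resize(im[v0:v0+hh,u0:u0+w],None,fx=k,fy=k,interpolation=cv2.INTER_CUBIC)
    c=(255*(c/255.)**2.5).astype(np.uint8);cv2.imwrite(f"pics/{name}.png",c)
    print(s["time_s"],s["position"].round(4),s["force"].round(1),abs(s["qvel"]).max())
YAW=np.radians(143.3)
O=np.array([.517,.0985])
def V(P): # world->vice
    c,s_=np.cos(YAW),np.sin(YAW);return np.array([[c,s_],[-s_,c]])@(np.asarray(P)[:2]-O)
def cp(name,p,u0,v0,k,z):
    s=np.load(name+".npy",allow_pickle=True).item();return ray("wrist",u0+(p[0]+.5)/k-.5,v0+(p[1]+.5)/k-.5,z,s)
E
python3 -c "
from h import *
shot('w2',340,60,120,160,4) if 0 else shot('w2',340,65,110,150,4)"
```

```text
1.4 [0.5005 0.0036 0.2506] [-0.1 -0.6 -0. ] 3.851802785098673
```

View pics/w2.png

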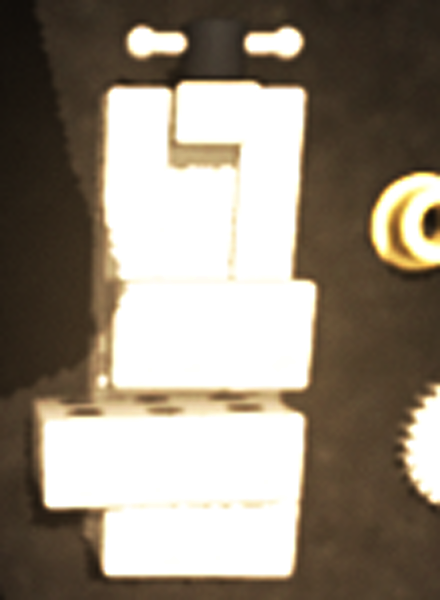

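```bash
python3 - <<'E'
from h import *
for n,z,L in(("J",.058,[(118,280),(317,283),(309,388),(112,387)]),("FJ",.058,[(105,577),(296,577)]),("B",.081,[(42,417),(305,413),(303,505),(45,509)]),("ways",.03,[(108,87),(305,88)])):
    P=np.array([cp("w2",p,340,65,4,z) for p in L]);print(n,P.mean(0).round(4),np.array([V(p)*1e3 for p in P]).round(1).tolist(),(1e3*V(P.mean(0))).round(1), np.degrees(np.arctan2(*(P[1]-P[0])[1::-1])).round(1))
E
```

```text
J [0.5244 0.0956 0.058 ] [[8.6, 27.9], [7.9, -32.1], [-23.7, -32.4], [-23.7, 28.3]] [-7.7 -2.1] 52.7
FJ [0.5864 0.0502 0.058 ] [[-84.6, 27.9], [-84.3, -33.4]] [-84.5  -2.8] 53.5
B [0.5434 0.063  0.081 ] [[-29.4, 51.8], [-27.9, -24.7], [-55.3, -26.4], [-56.9, 50.1]] [-42.4  12.7] 54.4
ways [0.465  0.1389 0.03  ] [[65.8, 29.3], [65.8, -31.9]] [65.8 -1.3] 53.3
```

Request:
play_rows([
  [[0,0,-0.82,0,0,0,-1],[0,0,-0.82,0,0,0,-1],[0,0,-0.82,0,0,0,-1],[0,0,-0.82,0,0,0,-1],[0,0,-0.82,0,0,0,-1],[0,0,0,0,0,0,-1],[0,0,0,0,0,0,-1]],
])

```text
time_s: 2.15
position: [0.5001, -0.0012, 0.0449]
tcp_rot: [[-0.8, 0.6, -0.002], [0.6, 0.8, 0.0], [0.002, -0.001, -1.0]]
force: [0.5, 0.4, 0.3]
opening: 0.002
```

```bash
python3 -c "
from h import *
shot('w3',340,65,110,150,4)
s=read_state();O[:]=[.5183,.1003];print(V(s['position']),s['opening'],s['tcp_rot'].round(4))"
```

```text
2.2 [ 0.5015 -0.0013  0.0463] [ 0.3 -0.4 -0.7] 2.297133698659919
[-0.04776808  0.09113113] 0.009519185318065846 [[-0.8002  0.5997  0.0036]
 [ 0.5997  0.8002 -0.001 ]
 [-0.0035  0.0014 -1.    ]]
```

View pics/w3_full.png

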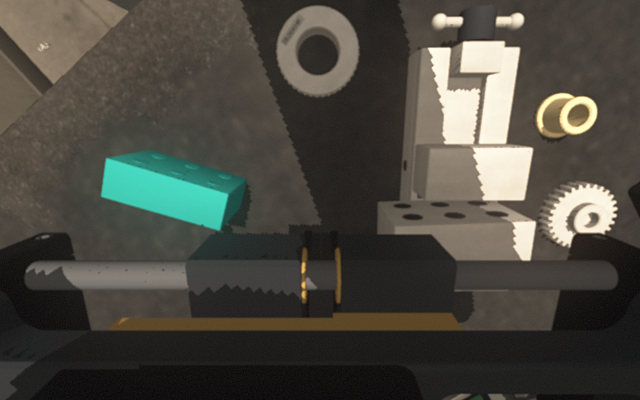

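Request:
play_rows([
  [[-0.064,0.048,0,0,0,0,-1],[0.042,0.056,0,0,0,0,-1],[0.042,0.056,0,0,0,0,-1],[0.042,0.056,0,0,0,0,-1],[0.042,0.056,0,0,0,0,-1],[0.042,0.056,0,0,0,0,-1],[0.042,0.056,0,0,0,0,-1],[0.042,0.056,0,0,0,0,-1],[0.042,0.056,0,0,0,0,-1],[0.042,0.056,0,0,0,0,-1],[0.042,0.056,0,0,0,0,-1],[0,0,0,0,0,0,-1]],
])

```text
time_s: 3.45
position: [0.5158, 0.0293, 0.0451]
tcp_rot: [[-0.802, 0.597, -0.006], [0.597, 0.802, -0.002], [0.004, -0.005, -1.0]]
force: [-4.3, -5.2, 4.2]
opening: 0.006
```

```bash
sed -i 's/O=np.array.*/O=np.array([.5183,.1003])/' h.py; python3 -c "
from h import *
shot('w4',300,0,200,265,2)
s=read_state();print(V(s['position']))
a=cv2.imread('pics/w4_full.png')[120:270,280:480];cv2.imwrite('pics/w4c.png',cv2.resize(a,None,fx=4,fy=4,interpolation=cv2.INTER_CUBIC))"
```

```text
3.5 [0.5158 0.0292 0.0451] [-4.6 -5.1  3.7] 0.20660791019064573
[-0.04044751  0.05848412]
```

View pics/w4c.png

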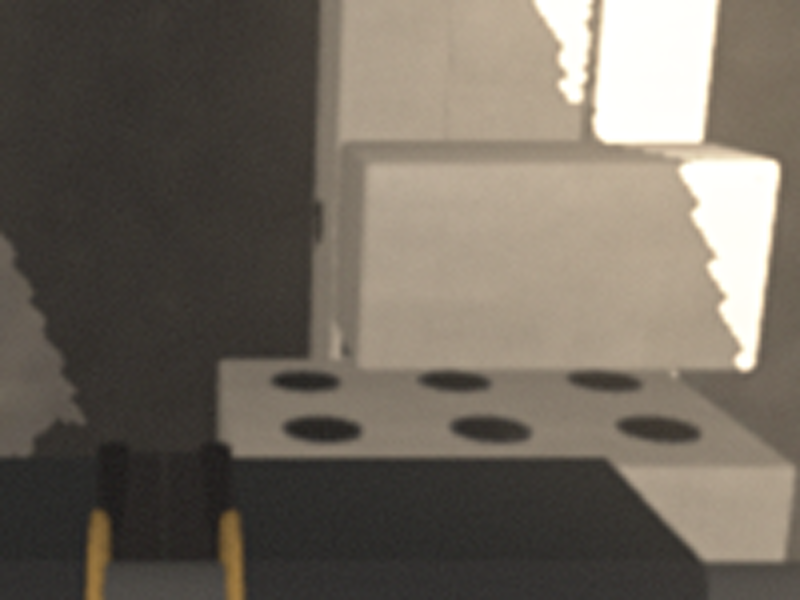

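```bash
python3 - <<'E'
from h import *
for n,z,L in(("Jback",.058,[(362,160),(780,160)]),("Jfront",.058,[(360,369),(750,370)]),("B",.081,[(218,458),(795,465)]),("Bbot",.03,[(218,358)])):
    P=np.array([cp("w4",p,280,120,4,z) for p in L]);print(n,np.array([V(p)*1e3 for p in P]).round(1).tolist(),(1e3*V(P.mean(0))).round(1))
E
```

```text
Jback [[8.0, 30.3], [8.0, -29.1]] [8.  0.6]
Jfront [[-23.1, 29.3], [-23.2, -28.6]] [-23.1   0.4]
B [[-28.4, 51.2], [-29.3, -25.0]] [-28.9  13.1]
Bbot [[-29.6, 49.4]] [-29.6  49.4]
```

Request:
play_rows([
  [[0.024,0.032,0,0,0,0,-1],[0.024,0.032,0,0,0,0,-1],[0.024,0.032,0,0,0,0,-1],[0.024,0.032,0,0,0,0,-1],[0.024,0.032,0,0,0,0,-1],[0,0,0,0,0,0,-1],[0,0,0,0,0,0,-1]],
])

```text
time_s: 4.25
position: [0.5213, 0.0368, 0.0451]
tcp_rot: [[-0.802, 0.598, -0.006], [0.598, 0.802, -0.002], [0.004, -0.005, -1.0]]
force: [-5.0, -6.4, 4.5]
opening: 0.006
```

```bash
python3 -c "
from h import *
shot('w5',300,0,200,265,2)
s=read_state();print(V(s['position']))
a=cv2.imread('pics/w5_full.png')[120:270,280:480];cv2.imwrite('pics/w5c.png',cv2.resize(a,None,fx=4,fy=4,interpolation=cv2.INTER_CUBIC))"
```

```text
4.3 [0.5213 0.0368 0.0451] [-5.3 -6.7  4.2] 0.10305631853431967
[-0.04034608  0.04914024]
```

View pics/w5c.png

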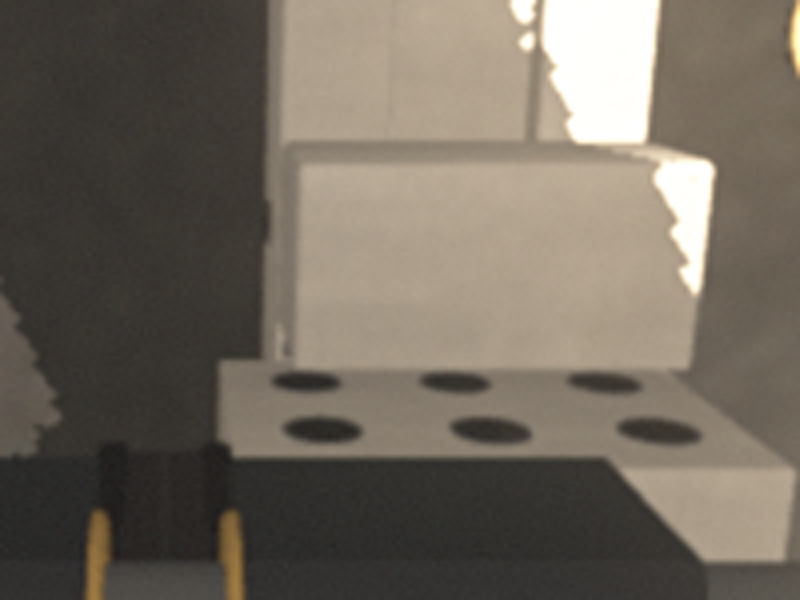

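```bash
python3 - <<'E'
from h import *
for n,z,L in(("Jback",.058,[(299,160),(715,160)]),("Jfront",.058,[(297,369),(691,370)]),("B",.081,[(218,458),(796,466)]),("Bbot",.03,[(218,358)]),("ways",.03,[(264,358)])):
    P=np.array([cp("w5",p,280,120,4,z) for p in L]);print(n,np.array([V(p)*1e3 for p in P]).round(1).tolist(),(1e3*V(P.mean(0))).round(1))
E
```

```text
Jback [[8.1, 29.8], [8.0, -29.3]] [8.1 0.3]
Jfront [[-23.0, 29.3], [-23.1, -29.2]] [-23.1   0. ]
B [[-28.4, 41.8], [-29.4, -34.5]] [-28.9   3.7]
Bbot [[-29.5, 40.0]] [-29.5  40. ]
ways [[-29.5, 32.1]] [-29.5  32.1]
```

Request:
play_rows([
  [[0.017,0.0225,0,0,0,0,-1],[0.017,0.0225,0,0,0,0,-1],[0,0,0,0,0,0,-1],[0,0,0,0,0,0,-1]],
])

```text
time_s: 4.75
position: [0.5228, 0.0389, 0.0451]
tcp_rot: [[-0.802, 0.598, -0.007], [0.598, 0.802, -0.002], [0.004, -0.006, -1.0]]
force: [-5.3, -6.6, 5.2]
opening: 0.003
```

```bash
python3 -c "
from h import *
s=read_state();print(V(s['position']),s['force'])"
```

```text
[-0.040354    0.04652857] [-5.28590854 -6.6013119   5.23859147]
```

Request:
play_rows([
  [[-0.18,-0.24,0,0,0,0,-1],[-0.18,-0.24,0,0,0,0,-1],[0,0,0.82,0,0,0,-1],[0,0,0.82,0,0,0,-1],[0,0,0.82,0,0,0,-1],[0,0,0.82,0,0,0,-1],[0,0,0.82,0,0,0,-1],[0.357,0.371,0,0,0,0,-1],[0.357,0.371,0,0,0,0,-1],[0.357,0.371,0,0,0,0,-1],[0,0,0,0,0,0,-1],[0,0,0,0,0,0,-1]],
])

```text
time_s: 5.95
position: [0.5608, 0.0714, 0.2496]
tcp_rot: [[-0.801, 0.599, -0.002], [0.599, 0.801, -0.0], [0.001, -0.001, -1.0]]
force: [0.4, -0.3, -0.8]
opening: 0.009
```

```bash
python3 -c "
from h import *
shot('w6',250,65,150,150,4)
s=read_state();print(V(s['position']))"
```

```text
6.0 [0.5605 0.0712 0.2497] [-0.4  0.8  0.2] 0.37101521768748535
[-0.05128962 -0.00176745]
```

View pics/w6.png

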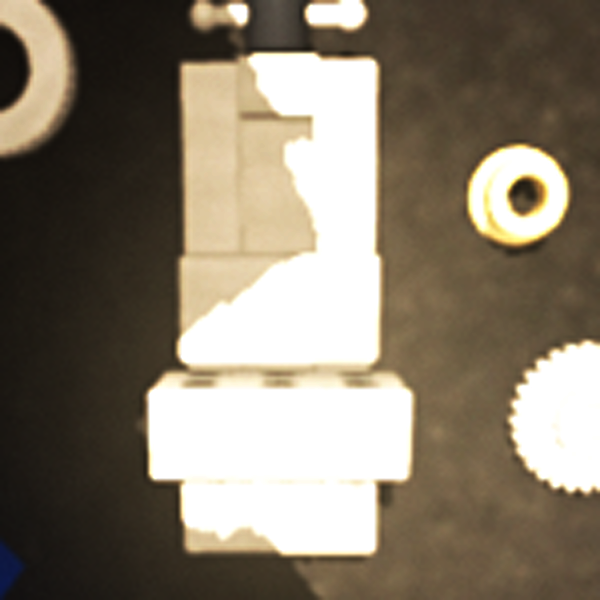

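Request:
play_rows([
  [[-0.434,0.307,0,0,0,0,-1],[-0.434,0.307,0,0,0,0,-1],[-0.434,0.307,0,0,0,0,-1],[0,0,0,0,0,0,-1],[0,0,-0.8,0,0,0,-1],[0,0,-0.8,0,0,0,-1],[0,0,-0.8,0,0,0,-1],[0,0,-0.45,0,0,0,-1],[0,0,0,0,0,0,-1]],
])

```text
time_s: 6.95
position: [0.4942, 0.1168, 0.1049]
tcp_rot: [[-0.8, 0.6, -0.007], [0.6, 0.8, -0.0], [0.005, -0.005, -1.0]]
force: [0.0, -0.8, 0.3]
opening: 0.005
```

```bash
python3 -c "
from h import *
s=read_state();print(V(s['position']),s['position'],s['force'])"
```

```text
[0.02912766 0.00119334] [0.49423298 0.11675063 0.10488397] [ 0.01738905 -0.80769587  0.34111887]
```

Request:
play_rows([
  [[0,0,-0.413,0,0,0,-1],[0,0,-0.413,0,0,0,-1],[0,0,-0.413,0,0,0,-1],[0,0,0,0,0,0,-1],[0.032,-0.024,0,0,0,0,-1],[0.032,-0.024,0,0,0,0,-1],[0.032,-0.024,0,0,0,0,-1],[0.032,-0.024,0,0,0,0,-1],[0.032,-0.024,0,0,0,0,-1],[0.032,-0.024,0,0,0,0,-1],[0.032,-0.024,0,0,0,0,-1],[0.032,-0.024,0,0,0,0,-1]],
])

```text
time_s: 8.15
position: [0.5094, 0.1082, 0.0458]
tcp_rot: [[-0.801, 0.599, -0.0], [0.599, 0.801, -0.0], [0.0, -0.0, -1.0]]
force: [0.9, 0.1, 0.4]
opening: 0.007
```

```bash
python3 -c "
from h import *
s=read_state();print(V(s['position']),s['position'],s['force'])"
```

```text
[ 0.01187547 -0.00104901] [0.50940545 0.10823815 0.04577756] [0.92459621 0.05194037 0.3795764 ]
```

Request:
play_rows([
  [[0.032,-0.024,0,0,0,0,-1],[0.032,-0.024,0,0,0,0,-1],[0.032,-0.024,0,0,0,0,-1],[0,0,0,0,0,0,-1]],
])

```text
time_s: 8.55
position: [0.5145, 0.1045, 0.0458]
tcp_rot: [[-0.801, 0.599, 0.0], [0.599, 0.801, -0.0], [-0.0, 0.0, -1.0]]
force: [-0.2, -0.1, 0.5]
opening: 0.005
```

```bash
python3 -c "
from h import *
s=read_state();print(V(s['position']),s['position'],s['force'])"
```

```text
[ 0.00559939 -0.00109812] [0.51446681 0.10452678 0.04579426] [-0.1917365  -0.05499574  0.4542035 ]
```

```bash
python3 -c "
from h import *
w=capture('wrist')[:,:,::-1][100:300,220:420];s=capture('scene')[:,:,::-1][180:290,250:360]
cv2.imwrite('pics/m1.png',np.hstack([cv2.resize(w,(400,400),interpolation=2),cv2.resize(s,(400,400),interpolation=2)]))
st=read_state();print(V(st['position']),st['force'])"
```

```text
[ 0.00601511 -0.00096219] [ 0.4726016   0.36528647 -0.50604657]
```

View pics/m1.png

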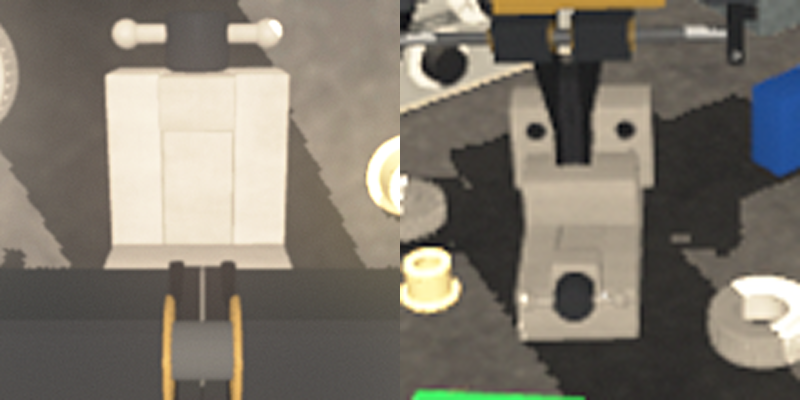

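```bash
python3 -c "
from h import *
st=read_state();p=camera_params('scene')
c,s=np.cos(YAW),np.sin(YAW)
def pr(X):
    d=p['intrinsics']@(p['R']@X+p['t']);u=d[:2]/d[2];return (400+(u[0]-250)*400/110,(u[1]-180)*400/110)
def w(x,y,z):return np.array([*(O+np.array([[c,-s],[s,c]])@np.array([x,y])),z])
print('tcp',st['position'],pr(st['position']))
for q in [(.065,.03,.03),(.065,-.03,.03),(.008,.03,.058),(.008,-.03,.058),(-.023,.03,.058),(-.001,.03,.058),(.008,.03,.03),(-.029,.037,.081),(-.059,0,.058),(.049,0,.046)]:print(q,np.round(pr(w(*q))))
"
```

```text
tcp [0.51405226 0.10466625 0.04577846] (np.float64(575.2001616585401), np.float64(199.95295782017655))
(0.065, 0.03, 0.03) [633. 290.]
(0.065, -0.03, 0.03) [512. 292.]
(0.008, 0.03, 0.058) [633. 181.]
(0.008, -0.03, 0.058) [518. 183.]
(-0.023, 0.03, 0.058) [635. 150.]
(-0.001, 0.03, 0.058) [634. 172.]
(0.008, 0.03, 0.03) [635. 226.]
(-0.029, 0.037, 0.081) [647. 107.]
(-0.059, 0, 0.058) [582. 117.]
(0.049, 0, 0.046) [572. 246.]
```

```bash
python3 -c "
from h import *
s=capture('scene')[:,:,::-1][190:265,250:350]
cv2.imwrite('pics/m2.png',cv2.convertScaleAbs(cv2.resize(s,(800,600),interpolation=2),alpha=1.5))"
```

```text
(no output)
```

View pics/m2.png

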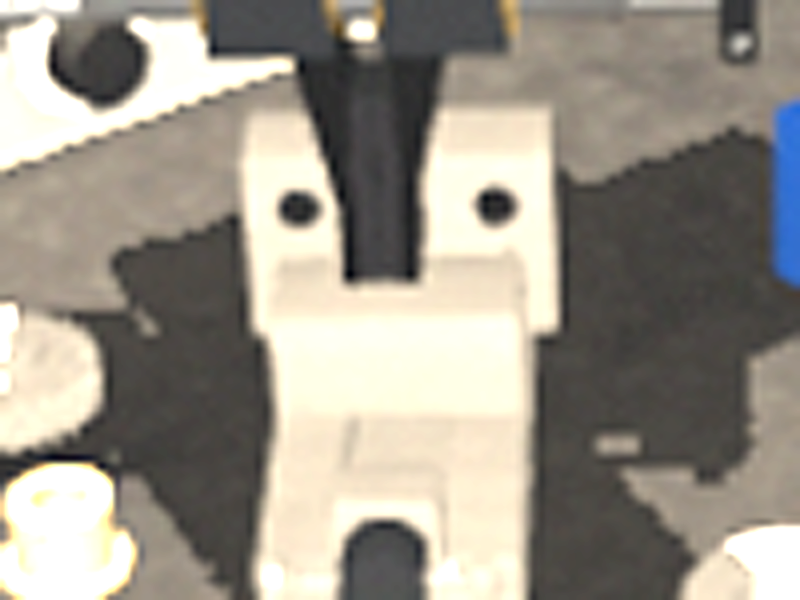

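Request:
play_rows([
  [[-0.123,0.092,0,0,0,0,-1],[-0.123,0.092,0,0,0,0,-1],[-0.123,0.092,0,0,0,0,-1],[0,0,0,0,0,0,-1],[0,0,-0.1,0,0,0,-1],[0,0,-0.1,0,0,0,-1],[0,0,-0.1,0,0,0,-1],[0,0,-0.1,0,0,0,-1],[0,0,-0.07,0,0,0,-1],[0,0,0,0,0,0,-1]],
])

```text
time_s: 9.7
position: [0.4952, 0.1184, 0.0216]
tcp_rot: [[-0.801, 0.599, -0.001], [0.599, 0.801, -0.0], [0.001, -0.001, -1.0]]
force: [-0.4, -0.1, -0.1]
opening: 0.004
```

```bash
python3 -c "
from h import *
s=read_state();print(V(s['position']),s['position'],s['force'])
im=capture('scene')[190:265,250:350].astype(int)
# darkest column band at fingers: print brightness down the finger line
print([int(im[r,44:52].mean()) for r in range(75)])
"
```

```text
[ 0.02931936 -0.00071875] [0.495222   0.11839827 0.02158277] [-0.41958218 -0.07282673 -0.06314941]
[31, 31, 34, 44, 52, 51, 49, 71, 113, 134, 123, 89, 64, 73, 83, 80, 74, 67, 73, 75, 72, 85, 96, 100, 91, 45, 37, 36, 37, 38, 40, 42, 42, 42, 42, 42, 41, 43, 41, 41, 42, 41, 42, 41, 42, 42, 41, 41, 42, 42, 41, 37, 59, 117, 152, 150, 150, 149, 144, 148, 151, 152, 164, 184, 162, 80, 51, 47, 50, 52, 56, 57, 57, 56, 56]
```

Request:
play_rows([
  [[0,0,-0.06,0,0,0,-1],[0.032,-0.024,0,0,0,0,-1],[0.032,-0.024,0,0,0,0,-1],[0.032,-0.024,0,0,0,0,-1],[0.032,-0.024,0,0,0,0,-1],[0.032,-0.024,0,0,0,0,-1],[0.032,-0.024,0,0,0,0,-1],[0.032,-0.024,0,0,0,0,-1],[0.032,-0.024,0,0,0,0,-1],[0,0,0,0,0,0,-1]],
])

```text
time_s: 10.75
position: [0.5084, 0.1089, 0.0193]
tcp_rot: [[-0.801, 0.599, -0.0], [0.599, 0.801, 0.0], [0.0, -0.0, -1.0]]
force: [-1.7, 1.3, 2.0]
opening: 0.002
```

```bash
python3 -c "
from h import *
s=read_state();print(V(s['position']),s['position'],s['force'])"
```

```text
[ 0.01306618 -0.00098484] [0.50841242 0.1088983  0.01931636] [-1.6790982   1.32688417  1.98746387]
```

Request:
play_rows([
  [[0.016,-0.012,0,0,0,0,-1],[0.016,-0.012,0,0,0,0,-1],[0.016,-0.012,0,0,0,0,-1],[0.016,-0.012,0,0,0,0,-1]],
])

```text
time_s: 11.15
position: [0.5089, 0.1084, 0.0193]
tcp_rot: [[-0.8, 0.6, -0.005], [0.6, 0.8, 0.003], [0.006, -0.001, -1.0]]
force: [-5.8, 10.9, 5.6]
opening: 0.006
```

Request:
play_rows([
  [[0.016,-0.012,0,0,0,0,-1],[0.016,-0.012,0,0,0,0,-1]],
])

```text
time_s: 11.35
position: [0.5096, 0.1078, 0.0193]
tcp_rot: [[-0.8, 0.6, -0.007], [0.6, 0.8, 0.003], [0.007, -0.001, -1.0]]
force: [-5.8, 12.5, 7.1]
opening: 0.007
```

Request:
play_rows([
  [[0.016,-0.012,0,0,0,0,-1],[0.016,-0.012,0,0,0,0,-1]],
])

```text
time_s: 11.55
position: [0.5111, 0.1067, 0.0193]
tcp_rot: [[-0.8, 0.6, -0.007], [0.6, 0.8, 0.003], [0.007, -0.001, -1.0]]
force: [-4.8, 12.8, 6.5]
opening: 0.005
```

```bash
cat > prof.py <<'E'
from h import *
c,s_=np.cos(YAW),np.sin(YAW)
def w(x,y,z):return np.array([*(O+np.array([[c,-s_],[s_,c]])@np.array([x,y])),z])
def pr(n,X,st):
    p=camera_params(n)
    if n=="wrist":
        T=np.eye(4);T[:3,:3]=st["tcp_rot"];T[:3,3]=st["position"];q=np.linalg.inv(T@p["mount"])@[*X,1];d=p["intrinsics"]@q[:3]
    else: d=p["intrinsics"]@(p["R"]@X+p["t"])
    return d[:2]/d[2]
st=read_state();print(V(st["position"]).round(4),st["force"].round(1))
xs=np.arange(-.05,.03,.002)
for n in("scene","wrist"):
    im=cv2.cvtColor(capture(n),cv2.COLOR_RGB2GRAY)
    for y in(-.022,.022):
        uv=np.array([pr(n,w(x,y,.058),st) for x in xs],np.float32)
        v=cv2.remap(im,uv[:,0].copy(),uv[:,1].copy(),1).ravel()
        print(n,y,[(int(round(1e3*x)),int(a)) for x,a in zip(xs,v)])
E
python3 prof.py
```

```text
[ 0.0096 -0.0008] [-4.8 12.8  6.5]
scene -0.022 [(-50, 32), (-48, 33), (-46, 33), (-44, 44), (-42, 66), (-40, 96), (-38, 133), (-36, 153), (-34, 164), (-32, 158), (-30, 146), (-28, 146), (-26, 146), (-24, 148), (-22, 149), (-20, 152), (-18, 154), (-16, 154), (-14, 154), (-12, 156), (-10, 158), (-8, 160), (-6, 166), (-4, 172), (-2, 179), (0, 185), (2, 185), (4, 184), (6, 185), (8, 184), (10, 182), (12, 180), (14, 178), (16, 178), (18, 178), (20, 179), (22, 179), (24, 179), (26, 178), (28, 176)]
scene 0.022 [(-50, 32), (-48, 31), (-46, 40), (-44, 53), (-42, 88), (-40, 127), (-38, 153), (-36, 173), (-34, 167), (-32, 155), (-30, 149), (-28, 144), (-26, 145), (-24, 147), (-22, 150), (-20, 153), (-18, 153), (-16, 153), (-14, 153), (-12, 154), (-10, 156), (-8, 160), (-6, 165), (-4, 172), (-2, 179), (0, 184), (2, 187), (4, 187), (6, 186), (8, 184), (10, 184), (12, 183), (14, 181), (16, 179), (18, 179), (20, 178), (22, 177), (24, 177), (26, 178), (28, 178)]
wrist -0.022 [(-50, 64), (-48, 65), (-46, 64), (-44, 66), (-42, 65), (-40, 68), (-38, 67), (-36, 73), (-34, 153), (-32, 151), (-30, 152), (-28, 152), (-26, 152), (-24, 122), (-22, 79), (-20, 79), (-18, 79), (-16, 79), (-14, 80), (-12, 78), (-10, 81), (-8, 80), (-6, 80), (-4, 83), (-2, 85), (0, 82), (2, 82), (4, 84), (6, 85), (8, 81), (10, 79), (12, 79), (14, 80), (16, 84), (18, 85), (20, 84), (22, 98), (24, 231), (26, 232), (28, 231)]
wrist 0.022 [(-50, 65), (-48, 66), (-46, 64), (-44, 66), (-42, 66), (-40, 66), (-38, 66), (-36, 73), (-34, 152), (-32, 151), (-30, 151), (-28, 153), (-26, 77), (-24, 78), (-22, 77), (-20, 78), (-18, 78), (-16, 79), (-14, 80), (-12, 79), (-10, 79), (-8, 79), (-6, 80), (-4, 80), (-2, 80), (0, 82), (2, 82), (4, 83), (6, 82), (8, 81), (10, 76), (12, 75), (14, 79), (16, 79), (18, 81), (20, 81), (22, 87), (24, 232), (26, 230), (28, 231)]
```

```bash
cat >> prof.py <<'E'
print("baseline")
im=cv2.cvtColor(cv2.imread("pics/scene0.png"),cv2.COLOR_BGR2GRAY)
for y in(-.022,.022):
    uv=np.array([pr("scene",w(x,y,.058),st) for x in xs],np.float32)
    v=cv2.remap(im,uv[:,0].copy(),uv[:,1].copy(),1).ravel()
    print(y,[(int(round(1e3*x)),int(a)) for x,a in zip(xs,v)])
E
python3 prof.py | sed -n '/baseline/,$p'
```

```text
baseline
-0.022 [(-50, 228), (-48, 226), (-46, 222), (-44, 219), (-42, 217), (-40, 216), (-38, 215), (-36, 213), (-34, 209), (-32, 205), (-30, 201), (-28, 210), (-26, 218), (-24, 231), (-22, 244), (-20, 247), (-18, 250), (-16, 250), (-14, 250), (-12, 251), (-10, 251), (-8, 251), (-6, 251), (-4, 251), (-2, 252), (0, 253), (2, 254), (4, 254), (6, 252), (8, 245), (10, 234), (12, 232), (14, 231), (16, 229), (18, 226), (20, 222), (22, 218), (24, 214), (26, 212), (28, 209)]
0.022 [(-50, 225), (-48, 221), (-46, 217), (-44, 215), (-42, 214), (-40, 215), (-38, 216), (-36, 217), (-34, 216), (-32, 214), (-30, 212), (-28, 210), (-26, 223), (-24, 235), (-22, 244), (-20, 250), (-18, 250), (-16, 250), (-14, 251), (-12, 251), (-10, 251), (-8, 251), (-6, 251), (-4, 252), (-2, 252), (0, 253), (2, 254), (4, 253), (6, 249), (8, 243), (10, 238), (12, 233), (14, 229), (16, 226), (18, 226), (20, 225), (22, 221), (24, 219), (26, 216), (28, 211)]
```

Request:
play_rows([
  [[0.016,-0.012,0,0,0,0,-1],[0,0,0,0,0,0,-1]],
])

```text
time_s: 11.95
position: [0.5119, 0.106, 0.0193]
tcp_rot: [[-0.8, 0.6, -0.007], [0.6, 0.8, 0.003], [0.007, -0.001, -1.0]]
force: [-5.2, 11.0, 6.4]
opening: 0.002
```

Request:
play_rows([
  [[0.016,-0.012,0,0,0,0,-1],[0,0,0,0,0,0,-1]],
])

```text
time_s: 12.15
position: [0.5119, 0.106, 0.0193]
tcp_rot: [[-0.8, 0.6, -0.008], [0.6, 0.8, 0.004], [0.009, -0.002, -1.0]]
force: [-6.7, 13.2, 8.9]
opening: 0.005
```

Request:
play_rows([
  [[0.016,-0.012,0,0,0,0,-1],[0,0,0,0,0,0,-1]],
])

```text
time_s: 12.35
position: [0.5119, 0.106, 0.0193]
tcp_rot: [[-0.799, 0.601, -0.01], [0.601, 0.8, 0.005], [0.011, -0.002, -1.0]]
force: [-6.8, 16.3, 7.7]
opening: 0.006
```

Request:
play_rows([
  [[0.016,-0.012,0,0,0,0,-1],[0.016,-0.012,0,0,0,0,-1],[0,0,0,0,0,0,-1],[0,0,0,0,0,0,-1]],
])

```text
time_s: 12.75
position: [0.5118, 0.106, 0.0193]
tcp_rot: [[-0.799, 0.601, -0.013], [0.601, 0.799, 0.007], [0.014, -0.002, -1.0]]
force: [-10.7, 20.8, 10.4]
opening: 0.002
```

Request:
play_rows([
  [[-0.1,0.075,0,0,0,0,-1],[-0.1,0.075,0,0,0,0,-1],[-0.1,0.075,0,0,0,0,-1],[0,0,0,0,0,0,-1],[0,0,0.75,0,0,0,-1],[0,0,0.75,0,0,0,-1],[0,0,0.75,0,0,0,-1],[0,0,0.75,0,0,0,-1],[0,0,0.75,0,0,0,-1],[0,0,0.75,0,0,0,-1],[0,0,0,0,0,0,-1]],
])

```text
time_s: 13.85
position: [0.5083, 0.1118, 0.2498]
tcp_rot: [[-0.8, 0.599, 0.013], [0.599, 0.8, -0.0], [-0.011, 0.008, -1.0]]
force: [0.8, -0.1, 0.4]
opening: 0.003
```

```bash
python3 -c "
from h import *
s=read_state();print(V(s['position']),s['position'],s['force'])"
```

```text
[ 0.01487721 -0.00327631] [0.50832982 0.11181786 0.24983701] [ 0.77910358 -0.13072896  0.3742137 ]
```

Request:
play_rows([
  [[0.522,-0.406,0,0,0,0,-1],[0.522,-0.406,0,0,0,0,-1],[0,0,0,0,0,0,-1],[0,0,0,0,0,0,-1],[0,0,0,0,0,0,-1]],
])

```text
time_s: 14.35
position: [0.5548, 0.072, 0.2433]
tcp_rot: [[-0.801, 0.599, -0.003], [0.599, 0.801, 0.0], [0.002, -0.001, -1.0]]
force: [0.0, 0.6, -0.3]
opening: 0.007
```

```bash
python3 -c "
from h import *
shot('w7',250,65,150,150,4)
s=read_state();print(V(s['position']))"
```

```text
14.4 [0.5548 0.0722 0.2436] [ 0.1  0.5 -0.7] 0.4546813849319802
[-0.04609872  0.00058209]
```

View pics/w7.png

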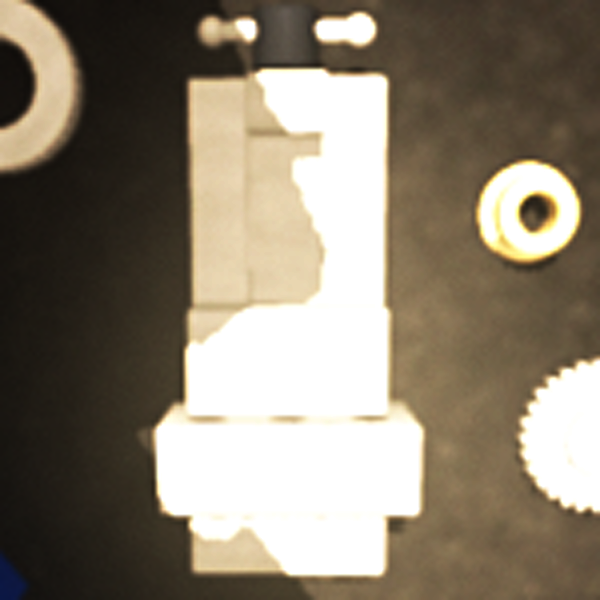

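```bash
python3 - <<'E'
from h import *
for n,z,L in(("Jback",.058,[(187,308),(390,308)]),("FJouter",.058,[(191,574),(387,575)]),("Block top far",.081,[(157,514),(423,515)]),("Blk near",.081,[(160,422),(423,422)]),("ways",.03,[(189,78),(388,77)])):
    print(n,np.array([V(cp("w7",p,250,65,4,z))*1e3 for p in L]).round(1).tolist())
hand_in()
E
```

```text
Jback [[-1.8, 30.0], [-1.9, -30.3]]
FJouter [[-84.1, 30.6], [-84.5, -31.0]]
Block top far [[-59.2, 38.2], [-59.6, -39.2]]
Blk near [[-32.2, 36.6], [-32.3, -38.5]]
ways [[65.3, 30.0], [65.4, -30.6]]
the job is handed in; nothing more can be done
```

The block is centred and clamped in the vice, and I handed the job in at about 14.5 s with the arm well clear.

- **Centring:** I pushed the block about 15 mm by its end. In the last wrist picture its centre is about 0.3–0.8 mm off the vice centreline, which is within measuring error, and it looks square.
- **Clamping:** I pushed the sliding jaw from behind until the hand stopped moving and the push force rose to about 23 N. The jaw's back face measured at x = -1.8 mm (-1 expected when closed). The block's far face lies at the fixed jaw face, -59 mm.
- **Other parts:** The gear, bushing and ring gauge look unmoved in the last picture. I did not measure their positions again.

Two checks disagreed with expectations:

- **Fingertip height:** With the gripper closed, the fingertips end about 22–24 mm higher than the stated tool point. My first attempt at the jaw therefore passed above it without touching anything. I saw this in the scene camera and went lower.
- **Push force:** While the jaw moved, the force read about 12 N with a sideways part, against the roughly 3 N of friction stated. I did not find out why.

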